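Release a spring-held bead tub from the craft rack and stand it in the tray

ROBOT

A 6-joint arm with a two-finger parallel gripper is mounted at the origin on the work surface. World frame = base frame: x ahead of the robot, y to its left, z up, the work surface at z = 0. Lengths are in m, angles in rad, forces in N, time in s.
With the tool pointing down it reaches from about 0.275 to 0.725 m from the base axis. Payload 5.6 kg.
Tool frame: the origin (TCP) lies between the finger pads; the fingertips stand 14 mm ahead of it and the grasp point (between the pads) lies 5 mm behind it; x points along the fingers, z is the direction in which the jaws open and shut, and the axes are right-handed (so a half turn about x gives the same grasp; the last joint's range is limited). The gripper opens to 85 mm and grips with 20 to 120 N. Pads are 22 mm wide; open, the fingers measure 114 mm over their backs; the gripper's body (76 mm by 85 mm) begins 54 mm behind the grasp point. The pads swing forward as they close: fully open they stand 13 mm farther back than shut.
Start: joints at [-0.909, 0.255, 0.108, 0, -1.424, -0.285], TCP at [0.202, -0.511, 0.245] pointing down, gripper open.
Joint ranges: [-2.95, 2.95], [-1.21, 1.97], [-1.09, 1.5], [-2.87, 1.71], [-2.94, -0.07], [-3.05, 3.05]. Speed limits (rad/s): [2.57, 2.57, 3.14, 3.14, 3.14, 3.14].

INTERFACE

Orientations are given as a rotation vector (axis times angle).
In Python, from station import ctrl gives the robot as it stands.
- The arm moves only by the shell command python3 -m inch 'ROWS' [FORCE]. ROWS is JSON, a list of rows, each a list of 3 entries, a list of its own where there are three numbers: the opening, from -1 (shut) to 1 (fully open), so that 0 is half open, then the shift along the tool's x, y, z in units of 30 mm (1.0 is 30 mm), then the turn, a rotation vector about the tool's x, y, z in rad. In form: [[hand, [dx, dy, dz], [ax, ay, az]], ...]. A call has 1 to 12 rows; each row is the pose to reach, as a shift and turn from the pose commanded when the call began, along the tool's axes at that moment; what a row does not reach only later rows make up. A row lasts 1/10 s, in which the tool goes at most 50 mm and 8.59 degrees, less where a joint would pass 70% of its speed; a pose out of reach is approached as far as the arm can. A call with a gripper value outside its range is refused whole. The fingers move at their own pace and stop on an object; FORCE is the grip in N (left out, the last holds). Time passes only in rows, so rows that repeat a pose let the fingers close. It gives the time, the measured TCP pose, the force and the opening at its end, in the units of the state.
- ctrl.get_obs(): the state, without advancing time (a new reading comes with each control period).
- ctrl.get_image(name): name is "side" or "top"; returns a dict with "img" (420x560x3 uint8, red, green, blue), "depth" (420x560 float32, m along the optical axis (not along the pixel's ray), 0 where there is no reading), "camera_matrix" (3x3 intrinsics, pixels), "pose" (4x4, takes a point from camera to world coordinates). Camera axes: x right, y down, z forward; pixel columns grow to the right and rows downward; lengths in m; the calibration is good to about 2 mm. A picture is of the moment at which its call begins.
- ctrl.close_job(): hands the job in, once; it reports no verdict.
Trained networks look in a picture, given as the dict that the camera call returned (one of the last four; its "shot" number tells which), for a name from the list of things; names that differ only in an ending like _2 or _b are one class to them, and where a whole thing is asked for, a point or a joint stands for the part that bears it (a point fixed in the world has none). Each returns a list of dicts, best first, with "score" (0 to 1); they miss things now and then, are a little off and sometimes report something else, mostly with a low value. They report only what shows in the picture. A call takes as long as a camera call. They do not tell look-alikes from the thing itself.
- ctrl.cut_out(picture, target): "pixels" (420x560 bool, what is visible of it) and "uv" ([column, row] in pixels, amid what is visible of it).
The state is a dict: "t": time; "qpos": joint angles; "qvel": joint speeds; "joint_torque": joint torques, N m; "tcp_pos": TCP position; "tcp_rot": TCP orientation; "wrist_force": force on the tool from outside, world axes, zero at the start; "wrist_torque": the same for the moment, N m; "grip_width": finger opening in m.
Only numpy, scipy, OpenCV 4.12 (cv2) and the standard library are available. Lean on these libraries where they do the work, as an engineer would, in place of code of your own. Each camera call takes 0.05 s, during which the arm holds its last target.

TASK

In the wooden bead rack, press the round tub down into its holder until it lets go and springs up, then lift it out and set it down upright inside the dark wooden tray, letting go only once it stands on the tray's floor. Leave the square tub in the rack alone.

Things in the scene. Friction and masses are not known exactly. Their poses are not given: they have to be found in the camera images.
- round_tub_mid (a point): Centre of the round bead tub: closed, white plastic, 40 mm diameter, 74 mm tall, z along its axis, 60 g. It starts latched down in the 42 mm well of one of three 90 mm square light wood holders in a row on the rack; holder tops are flat, 102 mm above the table. Only the lid's sloping edge and flat middle (24 mm across) stand 4 mm above that: too little to grip. Lid top: 37 mm above this point.
- round_lift (a joint): Height in m of the sprung platform under the round tub: 0 latched, -0.006 hard stop, +0.036 sprung up. Pressing the lid's middle 4 to 6 mm down (2 to 3 N) frees the latch; once the press is taken away the tub rises by itself in about 0.5 s and stays 36 mm higher, with 36 mm of straight side wall above the holder's top to grip; it then lifts straight out.
- tray_in (a point): Middle of the inner floor of the shallow, dark wooden tray (180 mm along its x by 160 mm along its y outside, walls 6 mm thick, 16 mm high overall); z is up. The floor is flat and empty, about 5 to 6 mm above the table. It is fixed.
- square_tub_mid (a point): Centre of the square bead tub: white plastic, 36 mm square, 74 mm tall, latched down in another holder of the rack on a like spring latch. To be left alone. The third holder has a 58 mm wide well and is empty; its own tub (54 mm diameter, 74 mm tall) stands on the table.
Not all that is in view belongs to the job. What is shaped like the part that bears round_tub_mid but pink is not meant. There is more than one size of the part that bears tray_in; the job needs the larger.

How it is judged:
On the way, in this order (a step that is already met when the one before it is completed fails the run):
1. the round tub has been pressed in and has sprung up on its platform, still standing in its well (value of joint round_lift above 0.032 m and distance of round_tub_mid from where it was at the start of the episode between 0.03 and 0.042 m), for 0.2 s.
2. the round tub stands on the tray's floor, upright, while still held by the fingers (x of round_tub_mid in the frame of tray_in between -0.068 and 0.068 m and y of round_tub_mid in the frame of tray_in between -0.058 and 0.058 m and z of round_tub_mid in the frame of tray_in between 0.03 and 0.043 m and angle between round_tub_mid's own z axis and vertical below 0.17 rad and contact force between the fingers and round_tub above 0.5 N), for 0.1 s.
At the end, for the whole second after the job is handed in: The round tub stands upright (within 10 degrees) on the tray's floor, wholly inside the tray's walls, released and at rest; the square tub is still latched down in its holder (moved less than 8 mm) (x of round_tub_mid in the frame of tray_in between -0.068 and 0.068 m and y of round_tub_mid in the frame of tray_in between -0.058 and 0.058 m and z of round_tub_mid in the frame of tray_in between 0.03 and 0.043 m and angle between round_tub_mid's own z axis and vertical below 0.17 rad and linear speed of round_tub below 0.02 m/s and distance of square_tub_mid from where it was at the start of the episode below 0.008 m); the robot touches nothing.
It fails at once if the square tub was released or moved by more than 8 mm (distance of square_tub_mid from where it was at the start of the episode above 0.008 m).
It also fails if it takes over 45 s, if anything falls off the work surface, if the arm or the gripper's body presses on something with over 40 N, if the wrist force passes 120 N, or if a joint passes its speed limit or range.

## Working session

There is one attempt and no reset: what is moved stays moved. The work goes in short steps, Python scripts to look and compute and a shell command to move; the robot and the scene stay as the last step left them, time stands still between calls to the robot, and variables do not carry over. Pictures are saved under pics/ and viewed, and the job is handed in when it is done.

```bash
ls; mkdir -p pics
python3 - <<'E'
from station import ctrl
import cv2,pickle
o=ctrl.get_obs();print(o)
for n in ["top","side"]:
    d=ctrl.get_image(n);cv2.imwrite(f"pics/{n}0.png",d["img"][:,:,::-1]);pickle.dump(d,open(f"{n}0.pkl","wb"))
    print(n,d["camera_matrix"],d["pose"])
    for t in ["round_tub_mid","tray_in","square_tub_mid"]:
        try: print(t,[(r["score"],r["uv"],r["pixels"].sum()) for r in ctrl.cut_out(d,t)])
        except Exception as e: print(t,e)
E
```

```text
pics
{'t': 0.0, 'qpos': array([-9.09408710e-01,  2.55761123e-01,  1.06997182e-01, -4.55040053e-04,
       -1.42388975e+00, -2.84646431e-01]), 'qvel': array([ 0.00054292, -0.00151508, -0.0014553 , -0.00077358,  0.00101624,
       -0.001579  ]), 'joint_torque': array([ 1.46925169e-03, -3.86640501e+01,  2.37942588e+01,  5.36516547e+00,
       -6.18935097e-03, -1.42670694e-05]), 'tcp_pos': array([ 0.20224294, -0.51096558,  0.24438841]), 'tcp_rot': array([-1.47931613,  1.00578205,  1.48223323]), 'wrist_force': array([-0.1541592 ,  0.47762669,  0.10772777]), 'wrist_torque': array([-0.0510264 ,  0.01383441,  0.03463376]), 'grip_width': 0.08526571502169264}
top [[529.28175341   0.         282.98826949]
 [  0.         529.28175341 208.91854078]
 [  0.           0.           1.        ]] [[-0.0207757  -0.99662738  0.07938661  0.41454013]
 [-0.99944201  0.02278019  0.02442793 -0.07440057]
 [-0.02615399 -0.0788348  -0.99654455  1.18264609]
 [ 0.          0.          0.          1.        ]]
round_tub_mid [(0.86, [245.4, 183.6], np.int64(345)), (0.86, [219.6, 244.4], np.int64(342)), (0.39, [350.4, 182.0], np.int64(5905))]
tray_in [(0.94, [434.6, 252.6], np.int64(2879)), (0.59, [348.9, 181.1], np.int64(5926))]
square_tub_mid [(0.75, [157.3, 165.6], np.int64(316))]
side [[387.21554146   0.         281.86259921]
 [  0.         387.21554146 210.63675952]
 [  0.           0.           1.        ]] [[-0.9797021  -0.12796143  0.15430378  0.37165548]
 [-0.20003569  0.57407057 -0.7939954   0.62094422]
 [ 0.01301953 -0.80874523 -0.588015    0.5586299 ]
 [ 0.          0.          0.          1.        ]]
round_tub_mid [(0.9, [304.5, 269.9], np.int64(799)), (0.69, [250.8, 214.2], np.int64(205))]
tray_in [(0.98, [335.5, 166.3], np.int64(976)), (0.73, [272.2, 192.4], np.int64(2232))]
square_tub_mid [(0.64, [194.5, 275.4], np.int64(366))]
```

View pics/top0.png

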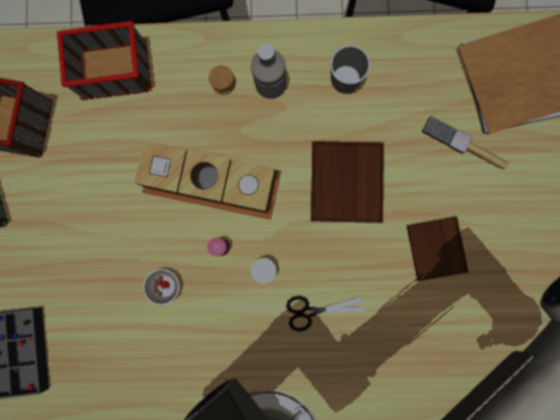

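View pics/side0.png

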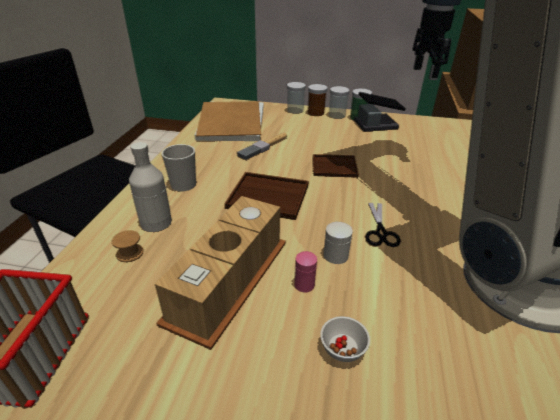

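The top view shows these candidates:
- **Round tub:** the white lid in the rack at (248,184) fits. The pink look-alike at (218,246) and the wider 54 mm tub on the table at (264,270) don't, and the square tub is at (160,166).
- **Tray:** the larger one is at (348,181), the smaller at (437,249).

I choose (248,184) and (348,181).

```bash
cat > h.py <<'E'
import numpy as np,pickle,cv2
from scipy.spatial.transform import Rotation as R
def world(d,uv,z=None):
    K,P=d["camera_matrix"],d["pose"]
    r=np.linalg.solve(K,[uv[0],uv[1],1.0]); 
    if z is None:
        s=d["depth"][int(round(uv[1])),int(round(uv[0]))]
    else: s=(z-P[2,3])/(P[:3,:3]@r)[2]
    return P[:3,:3]@(r*s)+P[:3,3]
def cloud(d):
    h,w=d["depth"].shape;u,v=np.meshgrid(np.arange(w),np.arange(h))
    r=np.stack([u,v,np.ones_like(u)],-1)@np.linalg.inv(d["camera_matrix"]).T
    return (r*d["depth"][...,None])@d["pose"][:3,:3].T+d["pose"][:3,3]
E
python3 - <<'E'
from h import *
d=pickle.load(open("top0.pkl","rb"));im=d["img"]
c=cv2.resize(im[130:290,120:400],None,fx=2.8,fy=2.8,interpolation=cv2.INTER_CUBIC)
cv2.imwrite("pics/crop.png",c[:,:,::-1])
C=cloud(d)
# lid: white low-saturation pixels near
hsv=cv2.cvtColor(im,cv2.COLOR_RGB2HSV)
def blob(u0,v0,r):
    m=np.zeros(im.shape[:2],np.uint8);m[v0-r:v0+r+1,u0-r:u0+r+1]=1
    m&=(hsv[...,1]<60)&(hsv[...,2]>90)
    ys,xs=np.nonzero(m);return xs,ys
for n,(u,v,r) in dict(round=(248,184,16),sq=(160,166,16)).items():
    xs,ys=blob(u,v,r);p=C[ys,xs]
    z=np.median(p[:,2]);uv=((xs.min()+xs.max())/2,(ys.min()+ys.max())/2)
    print(n,len(xs),xs.min(),xs.max(),ys.min(),ys.max(),p[:,:].mean(0),z,world(d,(xs.mean(),ys.mean()),.104))
s=pickle.load(open("side0.pkl","rb"));Cs=cloud(s)
print("side lid",world(s,(250.5,214),.105), Cs[214,250],"side sq",world(s,(194.5,275),.106))
# trays by darkness
g=im.max(2)
m=((g<75)).astype(np.uint8);m[:,:300]=0;m[:,395:]=0;m[:130]=0;m[235:]=0
x=cv2.minAreaRect(np.argwhere(m)[:,::-1].astype(np.float32));print(x)
b=cv2.boxPoints(x);W=np.array([world(d,q,.013) for q in b]);print(W,W.mean(0)); print(np.linalg.norm(np.diff(W,axis=0),axis=1))
print("tray floor z",np.median(C[165:195,335:365,2]),"table",np.median(C[100:120,160:190,2]))
# holder top
for u,v in [(225,180),(180,170),(262,190),(232,190)]: print(u,v,C[v,u])
# obstacles >0.03
for n,(u,v) in dict(bot=(267,55),cup=(349,70)).items(): print(n,C[v,u])
E
```

```text
round 309 239 258 175 194 [0.55114564 0.02196901 0.11451342] 0.10476178816225667 [0.55246577 0.02287116 0.104     ]
sq 328 150 170 156 176 [0.59561492 0.20565114 0.10353151] 0.10350271304681025 [0.59553358 0.20552976 0.104     ]
side lid [0.548622   0.03283487 0.105     ] [0.54872092 0.0358856  0.10718953] side sq [0.592592   0.21320475 0.106     ]
((346.5, 182.0), (80.0, 71.0), 90.0)
[[ 0.65640279 -0.11151194  0.013     ]
 [ 0.65225916 -0.26954329  0.013     ]
 [ 0.47383693 -0.26321214  0.013     ]
 [ 0.47730512 -0.10704187  0.013     ]] [ 0.564951   -0.18782731  0.013     ]
[0.15808567 0.17853452 0.15620878]
tray floor z 0.0062290722070579285 table 0.00015309308391464604
225 180 [0.56442607 0.07170463 0.09318503]
180 170 [0.58641645 0.16384481 0.10160986]
262 190 [ 0.54026939 -0.00575174  0.10515196]
232 190 [0.54210713 0.05631003 0.10202099]
bot [ 0.78787627 -0.02595293  0.20062058]
cup [ 0.82059439 -0.20184253  0.00770069]
```

View pics/crop.png

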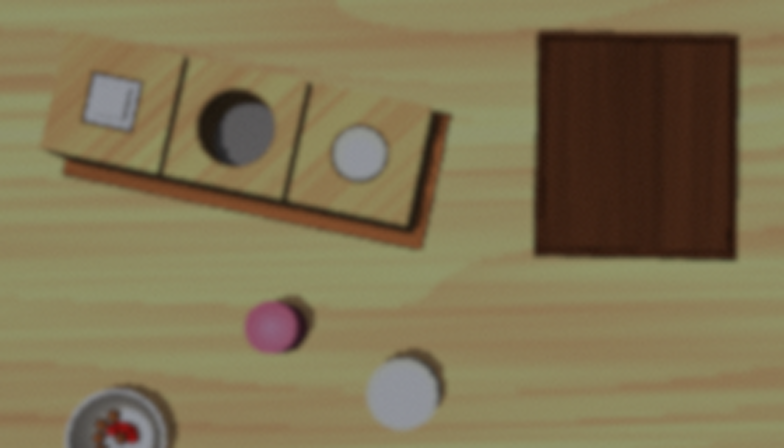

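The crop confirms the choice: a 20 px round white lid (about 40 mm) in the end holder nearest the tray. My top and side fixes differ by about 10 mm in y, so I'll recheck the side view with my own segmentation.

Run:
```python
from h import *
s=pickle.load(open("side0.pkl","rb"));d=pickle.load(open("top0.pkl","rb"))
im=s["img"]
c=cv2.resize(im[190:300,160:300],None,fx=5,fy=5,interpolation=cv2.INTER_CUBIC);cv2.imwrite("pics/sc.png",c[:,:,::-1])
def proj(d,p):
    P=d["pose"];q=P[:3,:3].T@(np.array(p)-P[:3,3]);q=d["camera_matrix"]@q;return q[:2]/q[2]
print(proj(s,[.5525,.0229,.104]),proj(s,[.5955,.2055,.104]))
C=cloud(s)
hsv=cv2.cvtColor(im,cv2.COLOR_RGB2HSV)
for u0,v0 in [(250,214),(194,275)]:
    m=np.zeros(im.shape[:2],np.uint8);m[v0-14:v0+15,u0-17:u0+18]=1
    m&=(hsv[...,1]<70)&(hsv[...,2]>90);ys,xs=np.nonzero(m)
    print(xs.min(),xs.max(),ys.min(),ys.max(),len(xs),np.median(C[ys,xs],0),world(s,((xs.min()+xs.max())/2,(ys.min()+ys.max())/2),.104))
# holder top plane fits, both cams: min-area rect of cloud pts at z .095-.11
for n,q in(("top",d),("side",s)):
    P=cloud(q);k=(abs(P[...,2]-.103)<.006)&(abs(P[...,0]-.57)<.12)&(abs(P[...,1]-.11)<.17)
    x=P[k][:,:2].astype(np.float32);print(n,len(x),cv2.minAreaRect(x),P[k][:,2].mean())
```

```text
[249.95193404 211.24973112] [194.7531512  272.26343613]
240 259 207 219 204 [0.5510297  0.02931181 0.10446182] [0.55181492 0.02876018 0.104     ]
179 209 264 285 378 [0.5939053  0.21129238 0.10319607] [0.59478072 0.21051903 0.104     ]
top 5006 ((0.5755584239959717, 0.1159556433558464), (0.27916425466537476, 0.09067202359437943), 76.7316665649414) 0.10240944954463455
side 4994 ((0.5750468969345093, 0.11533321440219879), (0.28105637431144714, 0.09216529130935669), 76.68472290039062) 0.1019203621205714
```

View pics/sc.png

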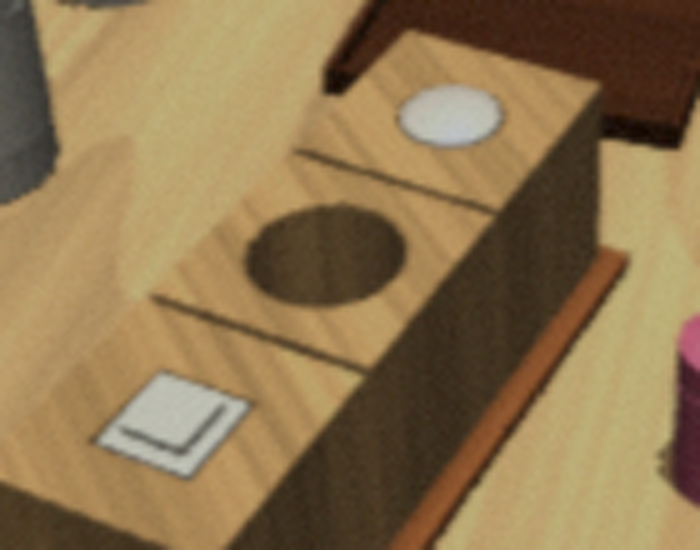

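```bash
cat >> h.py <<'E'
def plan(o,target,Rt=None):
    A=R.from_rotvec(o["tcp_rot"]);p=A.inv().apply(np.array(target)-o["tcp_pos"])/0.03
    return p
E
python3 - <<'E'
from h import *
from station import ctrl
o=ctrl.get_obs();print(R.from_rotvec(o["tcp_rot"]).as_matrix().round(3),plan(o,[.553,.025,.165]))
p=plan(o,[.553,.025,.245]);print(p,p/2)
E
```

```text
[[-0.    -0.93  -0.368]
 [ 0.    -0.368  0.93 ]
 [-1.     0.     0.   ]] [  2.67499705 -17.44607318  12.32280261]
[ 8.33045634e-03 -1.74460065e+01  1.23234336e+01] [ 4.16522817e-03 -8.72300324e+00  6.16171678e+00]
```

```bash
python3 -m inch '[[-1,[0,-8,5.65],[0,0,0]],[-1,[0,-8,5.65],[0,0,0]],[-1,[0,-8,5.65],[0,0,0]],[-1,[0,-17.45,12.32],[0,0,0]],[-1,[0,-17.45,12.32],[0,0,0]],[-1,[0,-17.45,12.32],[0,0,0]],[-1,[0,-17.45,12.32],[0,0,0]],[-1,[0,-17.45,12.32],[0,0,0]],[-1,[0,-17.45,12.32],[0,0,0]],[-1,[0,-17.45,12.32],[0,0,0]],[-1,[0,-17.45,12.32],[0,0,0]],[-1,[0,-17.45,12.32],[0,0,0]]]' 20
```

```text
t: 1.6
tcp_pos: [0.5316, -0.0073, 0.2456]
tcp_rot: [-1.482, 1.006, 1.481]
wrist_force: [0.8, -0.7, 0.4]
grip_width: -0.0003
```

```bash
python3 -m inch '[[-1,[0,0,0],[0,0,0]],[-1,[0,0,0],[0,0,0]]]'
python3 - <<'E'
from h import *
from station import ctrl
o=ctrl.get_obs();print(o["tcp_pos"],plan(o,[.553,.025,.135]))
E
```

```text
t: 1.8
tcp_pos: [0.531, -0.0084, 0.2448]
tcp_rot: [-1.482, 1.007, 1.483]
wrist_force: [-1.7, -0.3, 0.3]
grip_width: -0.0001
[ 0.53103671 -0.00837381  0.24475392] [ 3.65723975 -1.09581257  0.76269465]
```

```bash
python3 -m inch '[[-1,[0,-1.1,0.76],[0,0,0]],[-1,[1.5,-1.1,0.76],[0,0,0]],[-1,[3,-1.1,0.76],[0,0,0]],[-1,[3.5,-1.1,0.76],[0,0,0]],[-1,[3.5,-1.1,0.76],[0,0,0]],[-1,[3.5,-1.1,0.76],[0,0,0]]]'
python3 - <<'E'
from h import *
from station import ctrl
o=ctrl.get_obs();print(o["tcp_pos"],o["wrist_force"],plan(o,[.553,.025,.120]))
for n in ["top","side"]:
    d=ctrl.get_image(n);im=d["img"]
    c=im[110:260,160:340] if n=="top" else im[130:270,180:340]
    cv2.imwrite(f"pics/{n}1.png",cv2.resize(c,None,fx=4,fy=4,interpolation=cv2.INTER_CUBIC)[:,:,::-1])
E
```

```text
t: 2.4
tcp_pos: [0.5535, 0.0231, 0.1416]
tcp_rot: [-1.482, 1.006, 1.479]
wrist_force: [-0.1, -0.2, 0.2]
grip_width: 0.0001
[0.55353678 0.02311278 0.1416271 ] [-0.08407076 -0.24243236  0.24561363] [ 0.7208541  -0.005352    0.06572597]
```

View pics/side1.png

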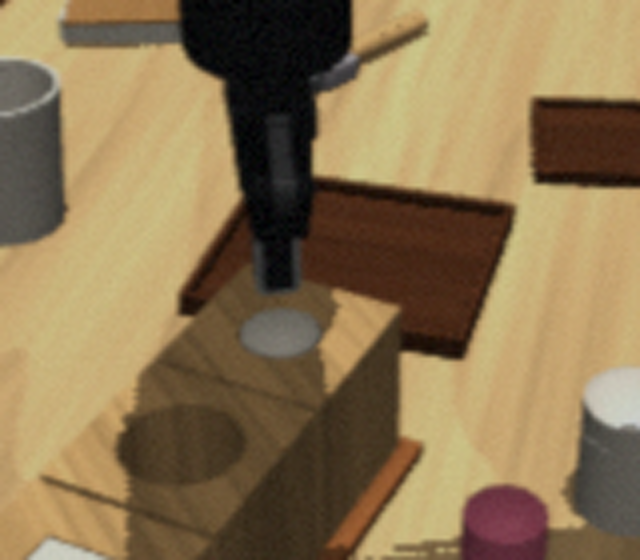

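View pics/top1.png

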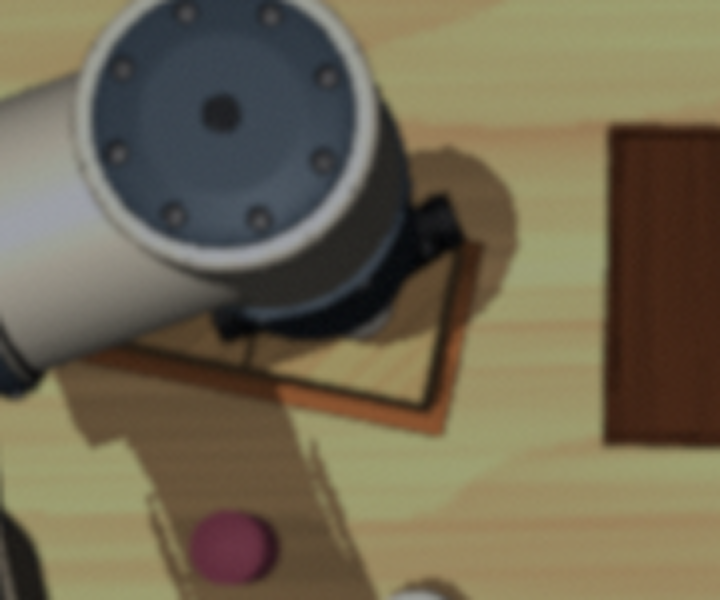

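The side view shows the slim fingertips, bottom at about (278,290) in the crop, centred over the lid at (280,332). Next I'll come down to contact and press.

```bash
python3 -m inch '[[-1,[0.3,0,0],[0,0,0]],[-1,[0.55,0,0],[0,0,0]],[-1,[0.65,0,0],[0,0,0]],[-1,[0.65,0,0],[0,0,0]]]'; python3 -c "
from station import ctrl
o=ctrl.get_obs();print(o['tcp_pos'],o['wrist_force'])"
```

```text
t: 2.9
tcp_pos: [0.5528, 0.024, 0.1203]
tcp_rot: [-1.481, 1.008, 1.482]
wrist_force: [0.3, 0.2, 1.4]
grip_width: 0.0002
[0.55278172 0.02397842 0.12025851] [0.30558005 0.18766956 1.42263077]
```

Force is 1.4 N at about the expected height, so this is first contact. Now I'll press about 4.5 mm further.

```bash
python3 -m inch '[[-1,[0.08,0,0],[0,0,0]],[-1,[0.14,0,0],[0,0,0]],[-1,[0.14,0,0],[0,0,0]],[-1,[0.14,0,0],[0,0,0]]]'
```

```text
t: 3.3
tcp_pos: [0.5532, 0.0241, 0.1167]
tcp_rot: [-1.481, 1.007, 1.481]
wrist_force: [-0.6, -1.2, 2.2]
grip_width: -0.0
```

```bash
python3 -m inch '[[-1,[0.04,0,0],[0,0,0]],[-1,[0.04,0,0],[0,0,0]],[-1,[0.04,0,0],[0,0,0]]]'
```

```text
t: 3.6
tcp_pos: [0.5531, 0.024, 0.1154]
tcp_rot: [-1.481, 1.007, 1.481]
wrist_force: [-0.4, 0.6, 2.0]
grip_width: -0.0001
```

```bash
python3 -m inch '[[-1,[-1.5,0,0],[0,0,0]],[-1,[-2.8,0,0],[0,0,0]],[-1,[-2.8,0,0],[0,0,0]],[1,[-2.8,0,0],[0,0,0]],[1,[-2.8,0,0],[0,0,0]],[1,[-2.8,0,0],[0,0,0]],[1,[-2.8,0,0],[0,0,0]],[1,[-2.8,0,0],[0,0,0]]]'
python3 - <<'E'
from h import *
from station import ctrl
o=ctrl.get_obs();print(o["tcp_pos"],o["grip_width"],plan(o,[.5525,.025,.124]))
d=ctrl.get_image("side");im=d["img"]
c=im[130:270,180:340]
cv2.imwrite(f"pics/side2.png",cv2.resize(c,None,fx=4,fy=4,interpolation=cv2.INTER_CUBIC)[:,:,::-1])
C=cloud(d)
m=(C[...,2]>.136)&(C[...,2]<.146)&(abs(C[...,0]-.552)<.03)&(abs(C[...,1]-.025)<.03)
print(m.sum(),C[m].mean(0),C[m].min(0),C[m].max(0))
E
```

```text
t: 4.4
tcp_pos: [0.5529, 0.024, 0.1988]
tcp_rot: [-1.481, 1.008, 1.482]
wrist_force: [-0.2, -0.0, 0.0]
grip_width: 0.0724
[0.55293239 0.02402396 0.1987737 ] 0.07242496120285262 [ 2.49246011e+00 -1.33621734e-03  3.53206686e-02]
203 [0.55203642 0.02871861 0.14020435] [0.53345072 0.00723852 0.13601357] [0.57245252 0.04446177 0.14342731]
```

View pics/side2.png

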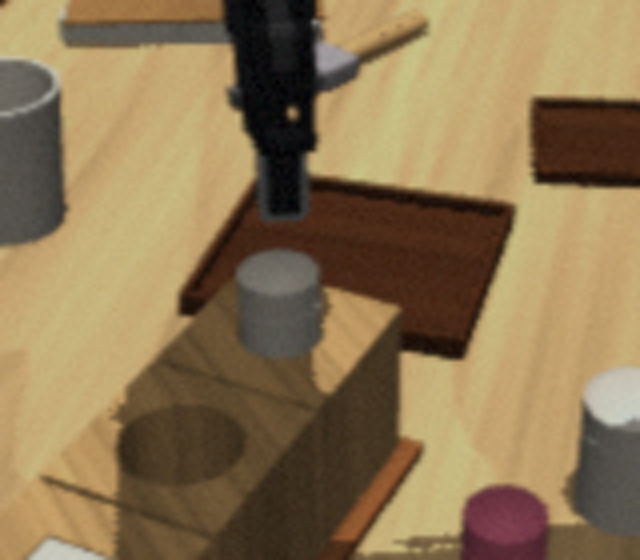

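The tub has sprung up: its lid is at z≈0.142, centre about (0.553, 0.026). I'll descend and grip.

```bash
python3 -m inch '[[1,[0,0,0.04],[0,0,0]],[1,[0.8,0,0.04],[0,0,0]],[1,[1.8,0,0.04],[0,0,0]],[1,[2.55,0,0.04],[0,0,0]],[1,[2.55,0,0.04],[0,0,0]],[1,[2.55,0,0.04],[0,0,0]],[-1,[2.55,0,0.04],[0,0,0]],[-1,[2.55,0,0.04],[0,0,0]],[-1,[2.55,0,0.04],[0,0,0]],[-1,[2.55,0,0.04],[0,0,0]],[-1,[2.55,0,0.04],[0,0,0]],[-1,[2.55,0,0.04],[0,0,0]]]' 20
```

```text
t: 5.65
tcp_pos: [0.553, 0.0252, 0.1232]
tcp_rot: [-1.482, 1.006, 1.48]
wrist_force: [0.2, -0.3, 1.6]
grip_width: 0.0392
```

```bash
python3 -m inch '[[-1,[0,0,0],[0,0,0]],[-1,[0,0,0],[0,0,0]],[-1,[-0.5,0,0],[0,0,0]],[-1,[-1,0,0],[0,0,0]],[-1,[-1.8,0,0],[0,0,0]],[-1,[-2.7,0,0],[0,0,0]],[-1,[-2.7,0,0],[0,0,0]],[-1,[-2.7,0,0],[0,0,0]]]'
python3 - <<'E'
from h import *
from station import ctrl
o=ctrl.get_obs();print(o["tcp_pos"],o["grip_width"],o["wrist_force"],plan(o,[.565,-.188,.20]))
d=ctrl.get_image("side");im=d["img"]
c=im[110:270,180:340]
cv2.imwrite(f"pics/side3.png",cv2.resize(c,None,fx=3.7,fy=3.7,interpolation=cv2.INTER_CUBIC)[:,:,::-1])
E
```

```text
t: 6.45
tcp_pos: [0.5524, 0.0254, 0.2036]
tcp_rot: [-1.48, 1.007, 1.482]
wrist_force: [-0.4, 0.5, -0.8]
grip_width: 0.0395
[0.55235445 0.02536201 0.20364082] 0.03945179761453422 [-0.42082265  0.50473755 -0.81917936] [ 0.1163397   2.22360798 -6.76874694]
```

View pics/side3.png

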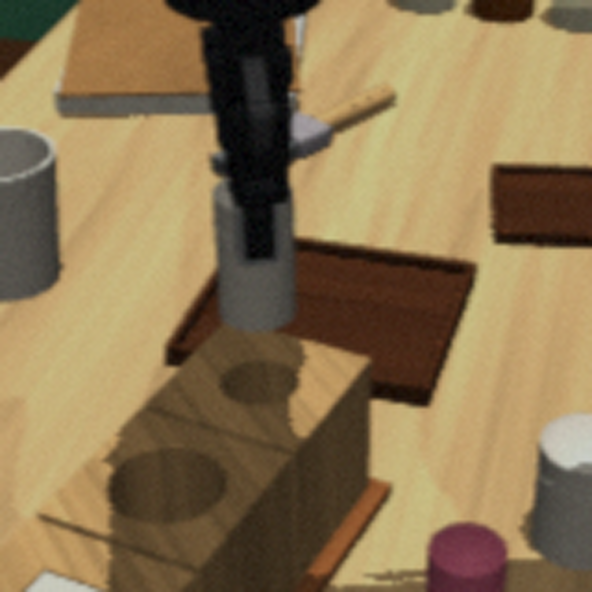

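The tub is out of the well, upright in the fingers; its bottom is at about (255,325) in the crop, clear of the holder. Now over to the tray.

```bash
python3 -m inch '[[-1,[0,0.6,-1.7],[0,0,0]],[-1,[0,1.1,-3.3],[0,0,0]],[-1,[0,1.6,-5],[0,0,0]],[-1,[0,2,-6],[0,0,0]],[-1,[0,2.2,-6.75],[0,0,0]],[-1,[0,2.2,-6.75],[0,0,0]],[-1,[0,2.2,-6.75],[0,0,0]],[-1,[0,2.2,-6.75],[0,0,0]]]'
python3 - <<'E'
from h import *
from station import ctrl
o=ctrl.get_obs();print(o["tcp_pos"],o["grip_width"],o["wrist_force"],plan(o,[.565,-.188,.061]))
E
```

```text
t: 7.3
tcp_pos: [0.5655, -0.1866, 0.2031]
tcp_rot: [-1.48, 1.007, 1.483]
wrist_force: [-0.1, 1.2, -1.2]
grip_width: 0.0394
[ 0.56546891 -0.18657857  0.20305149] 0.03940498104654744 [-0.09049991  1.2026884  -1.22461275] [ 4.73504159  0.02606104 -0.04341895]
```

```bash
python3 -m inch '[[-1,[1,0,0],[0,0,0]],[-1,[2,0,0],[0,0,0]],[-1,[3,0,0],[0,0,0]],[-1,[4,0,0],[0,0,0]],[-1,[4.5,0,0],[0,0,0]],[-1,[4.5,0,0],[0,0,0]],[-1,[4.5,0,0],[0,0,0]]]'
python3 - <<'E'
from h import *
from station import ctrl
o=ctrl.get_obs();print(o["tcp_pos"],o["grip_width"],o["wrist_force"])
d=ctrl.get_image("side");im=d["img"]
c=im[110:270,200:360]
cv2.imwrite(f"pics/side4.png",cv2.resize(c,None,fx=3.7,fy=3.7,interpolation=cv2.INTER_CUBIC)[:,:,::-1])
E
```

```text
t: 8.0
tcp_pos: [0.5663, -0.1867, 0.0695]
tcp_rot: [-1.483, 1.006, 1.482]
wrist_force: [0.7, -0.5, -0.6]
grip_width: 0.039
[ 0.56625322 -0.18673801  0.06949639] 0.03903809942543207 [ 0.71637188 -0.51020025 -0.61016209]
```

View pics/side4.png

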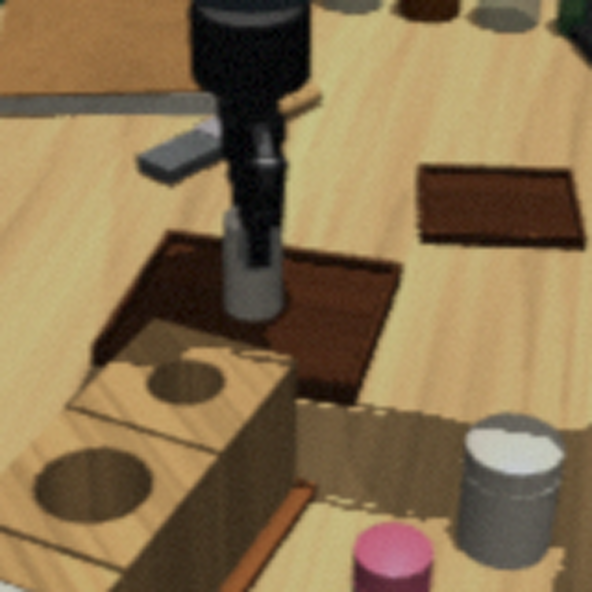

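The tub hangs upright just above the middle of the large tray's floor, with its bottom at about (252,312) in the crop. I'll lower it in small steps until there is contact.

```bash
for i in 1; do python3 -m inch '[[-1,[0.1,0,0],[0,0,0]],[-1,[0.2,0,0],[0,0,0]],[-1,[0.2,0,0],[0,0,0]],[-1,[0.2,0,0],[0,0,0]]]'; done
```

```text
t: 8.45
tcp_pos: [0.5659, -0.1874, 0.063]
tcp_rot: [-1.481, 1.007, 1.481]
wrist_force: [-0.3, 0.1, -1.1]
grip_width: 0.0391
```

```bash
python3 -m inch '[[-1,[0.08,0,0],[0,0,0]],[-1,[0.08,0,0],[0,0,0]],[-1,[0.08,0,0],[0,0,0]]]'
```

```text
t: 8.75
tcp_pos: [0.5665, -0.1876, 0.062]
tcp_rot: [-1.483, 1.006, 1.479]
wrist_force: [-2.1, 0.4, 6.1]
grip_width: 0.0393
```

The upward force jumped to +6 N at the expected height, so the tub is standing on the floor. I'll hold briefly, then release.

```bash
python3 -m inch '[[-1,[0,0,0],[0,0,0]],[-1,[0,0,0],[0,0,0]],[-1,[0,0,0],[0,0,0]],[0.3,[0,0,0],[0,0,0]],[1,[0,0,0],[0,0,0]],[1,[0,0,0],[0,0,0]],[1,[0,0,0],[0,0,0]],[1,[0,0,0],[0,0,0]],[1,[0,0,0],[0,0,0]],[1,[0,0,0],[0,0,0]]]'
```

```text
t: 9.75
tcp_pos: [0.5658, -0.1874, 0.0604]
tcp_rot: [-1.481, 1.007, 1.481]
wrist_force: [-0.4, -0.7, 0.0]
grip_width: 0.0856
```

```bash
python3 -m inch '[[1,[-0.5,0,0],[0,0,0]],[1,[-1.5,0,0],[0,0,0]],[1,[-3,0,0],[0,0,0]],[1,[-4.5,0,0],[0,0,0]],[1,[-6,0,0],[0,0,0]],[1,[-6,3,-4],[0,0,0]],[1,[-6,3,-4],[0,0,0]],[1,[-6,3,-4],[0,0,0]],[1,[-6,3,-4],[0,0,0]],[1,[-6,3,-4],[0,0,0]],[1,[-6,3,-4],[0,0,0]]]'
python3 - <<'E'
from h import *
from station import ctrl
o=ctrl.get_obs();print(o["tcp_pos"],o["grip_width"],o["wrist_force"])
for n in("side","top"):
    d=ctrl.get_image(n);im=d["img"];C=cloud(d)
    m=(C[...,2]>.03)&(C[...,2]<.1)&(abs(C[...,0]-.565)<.06)&(abs(C[...,1]+.188)<.06)
    print(m.sum(),C[m].mean(0),C[m].min(0),C[m].max(0))
    m=m&(C[...,2]>.076);print(m.sum(),C[m].mean(0))
    m=(C[...,2]>.09)&(abs(C[...,0]-.595)<.012)&(abs(C[...,1]-.208)<.012);print("sq z",np.median(C[m][:,2]))
    cv2.imwrite(f"pics/{n}5.png",im[:,:,::-1])
E
```

```text
t: 10.85
tcp_pos: [0.5264, -0.3316, 0.2404]
tcp_rot: [-1.481, 1.006, 1.481]
wrist_force: [-0.3, 1.0, -0.4]
grip_width: 0.0852
[ 0.52644946 -0.33158744  0.24038875] 0.08517614700167157 [-0.33005186  1.03449286 -0.35694318]
353 [ 0.56391278 -0.17631217  0.06053932] [ 0.54679293 -0.20257885  0.03021158] [ 0.58496078 -0.16614871  0.08136407]
93 [ 0.56581764 -0.18422344  0.07892117]
sq z 0.10574613577421382<stdin>:7: RuntimeWarning: Mean of empty slice.
  ret = um.true_divide(
Traceback (most recent call last):
ValueError: zero-size array to reduction operation minimum which has no identity
```

View pics/side5.png

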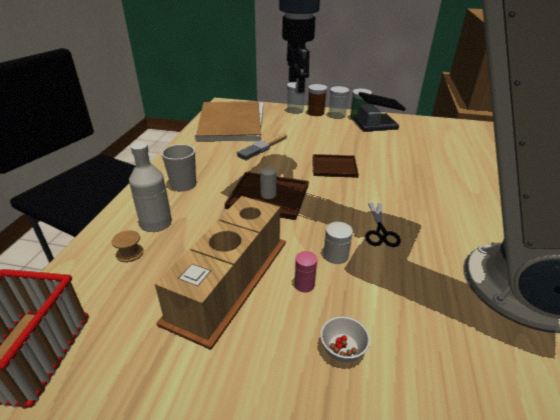

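The side view shows the tub standing upright in the large tray at (268,183), and the square tub still down at (194,274). The arm blocks the top view there, so that check gave no reading. The arm is clear, so I'll hand in.

```bash
python3 -m inch '[[1,[0,0,0],[0,0,0]],[1,[0,0,0],[0,0,0]]]'; python3 -c "
from station import ctrl
print(ctrl.close_job())"
```

```text
t: 11.15
tcp_pos: [0.5267, -0.3313, 0.2406]
tcp_rot: [-1.482, 1.006, 1.482]
wrist_force: [-0.3, 0.9, 1.0]
grip_width: 0.0855
the job is handed in; nothing more can be done
None
```

The round tub is standing upright in the larger tray and released, and I handed the job in at about 11 s; no verdict is reported.

- **Press:** I pushed the lid down about 5 mm with shut fingers (about 2 N). It sprang up to a lid height of about 0.142 m.
- **Lift and place:** I gripped the tub at 39 mm opening with 20 N and carried it to the tray. I lowered it until the wrist read +6 N, held it there, then let go and backed away.

**Last checks (side camera):** The lid top is at about 0.081 m and its centre at about (0.566, -0.185), within a few mm of the tray's middle. The square tub's lid is at 0.106 m, so it is still latched.

**Checks that failed or disagreed:**
- The final top-camera check gave no reading, probably because the arm blocked its view, so the placing is confirmed by one camera only.
- At the start, the two cameras' lid positions differed by 6 to 10 mm in y. I used a value in between, which agreed with the rack's outline, and the grip centred well.

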